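# Level the mould and draw the doser's plunger to the mark

## Task

Get the chocolate doser ready: the mould on the loading bed is propped up at one end by a raised knock-out pin, so first press that end down until the mould lies level in the bed with the pin fully down. Then take the doser's plunger by its knob and draw it straight up, without forcing it sideways in its bore and without pulling it right out, until the underside of the knob is level with the tip of the pointer on the gauge post, and finish while still holding it there. Leave the pointer at its setting and everything else on the table where it is.

Things in the scene. Friction and masses are not known exactly. Their poses are not given: they have to be found in the camera images.
- bed: Fixed aluminium loading bed, a plate 150 (x) x 260 (y) x 12 mm thick with low corner stops standing 10 mm above it that keep the mould in place with 4 mm play on each side. Origin: centre of its underside; z up. The mould lies along its y. Its knock-out pin is under the mould, on its centre line 80 mm from the origin toward +y.
- pin (a joint): Travel of the knock-out pin (dark steel, 12 mm across) in m: 0 = fully up, 12 mm above the bed's plate, as at the start; grows as it is pushed down; 0.012 = flush with the plate, end stop at 0.0125. It has no spring: friction of about 5 N holds it wherever it is pushed to.
- mould: Loose clear-grey plastic chocolate mould, 120 (x) x 220 (y) x 22 mm, 0.28 to 0.42 kg, two rows of tablet cavities 12 mm deep open to the top, solid flat margins 28 mm wide across both ends. Origin: centre of its underside, z up out of the open side. At the start its +y end rests on the pin (tilted about 0.065 rad), its -y end on the bed. Level in the bed its underside is 12 mm and its top 34 mm above the table.
- mould_press (a point): Point on the top face of the mould in the flat margin at its raised +y end, 22 mm in from the end, on the centre line: a good place to push. It is 12 to 13 mm lower when the mould lies level.
- doser: Fixed doser: a steel base plate 130 (x) x 180 (y) x 12 mm, on it an upright square aluminium block 60 x 60 mm whose top is 122 mm above the table, with a round bore of 21 mm in its middle, 90 mm deep. Origin: on the table, on the axis of the bore; z up. On its +y side, 95 mm from the bore's axis, stands the gauge post, 12 mm thick, top 230 mm above the table, carrying the pointer.
- plunger: Loose plunger, 0.25 to 0.5 kg: steel rod 20 mm in diameter and 115 mm long, below a black round knob 34 mm in diameter and 36 mm high (free on all sides, 25 mm above the block at the start). Origin: centre of the rod's foot; z along the rod, up. At the start the foot rests on the bottom of the bore, 32 mm above the table.
- knob_underside (a point): Centre of the underside of the plunger's knob, 115 mm above the rod's foot; the knob reaches from here to 36 mm higher. 147 mm above the table at the start.
- pointer_tip (a point): Tip of the thin dark pointer that reaches from the gauge post toward the plunger and ends 50 mm from the bore's axis (33 mm from the knob's side); at mid-thickness of the 4 mm bar. Its height, 182 to 212 mm above the table, is the mark (35 to 65 mm above where the knob's underside starts). The pointer's clamp on the post is 20 x 22 x 14 mm and would slide if pushed.
- nut_bar: Bystander: loose milk-chocolate bar with round nuts on top, 150 x 56 x 17 mm, lying between the bed and the doser. Origin: centre of its underside.
- seed_bar: Bystander: loose dark-chocolate bar with small green nuts on top, 150 x 56 x 15 mm, lying between bed and doser, farther from the robot. Origin: centre of its underside.
- jar: Bystander: closed jar of nuts, 64 mm across, 100 mm high. Origin: centre of its underside.
- spatula: Bystander: loose wooden-handled spatula lying flat on the table beyond the stations.

How it is judged:
By the outcome, as a careful person would: the job done as asked, in the order asked, and still so for the second after the job is handed in, while the arm keeps its last pose, push and grip.
It also fails if it takes over 58 s, if anything falls off the work surface, if the arm or the gripper's body presses on something with over 40 N, if the wrist force passes 120 N, or if a joint passes its speed limit or range.

## Robot

A 6-joint arm with a two-finger parallel gripper is mounted at the origin on the work surface. World frame = base frame: x ahead of the robot, y to its left, z up, the work surface at z = 0. Lengths are in m, angles in rad, forces in N, time in s.
With the tool pointing down it reaches from about 0.375 to 0.925 m from the base axis. Payload 5.7 kg.
Tool frame: the origin (TCP) lies on the centre line of the jaws, within the pads' length; the fingertips stand 17 mm ahead of it and the grasp point (between the pads) lies 2 mm behind it; z points along the fingers, y is the line along which they close (so a half turn about z gives the same grasp; the last joint's range is limited). The gripper opens to 85 mm and grips with 20 to 120 N. Pads are 22 mm wide; open, the fingers measure 114 mm over their backs; the gripper's body (76 mm by 85 mm) begins 54 mm behind the grasp point. The pads swing forward as they close: fully open they stand 13 mm farther back than shut.
Start: joints at [1.119, 0.359, 1.51, -0, 1.272, -0.115], TCP at [0.198, 0.566, 0.248] pointing down, gripper open.
Joint ranges: [-2.97, 2.97], [-1.01, 2.36], [0.21, 2.38], [-0.96, 4.11], [0.2, 2.71], [-2.98, 2.98]. Speed limits (rad/s): [2.39, 2.39, 3.14, 3.14, 3.14, 3.14].

## Interface

Orientations are given as a unit quaternion [x, y, z, w].
In Python, from bench import state, camera, get_calibration, sign_off gives the robot as it stands.
- The arm moves only by the tool move_arm, never from a script. Its argument "series" is a list of rows, each an object with "xyz": the shift along the tool's x, y, z in m, a list of three; "angular": the turn, a rotation vector about the tool's x, y, z in degrees, a list of three; "hand": the opening, from 0 (shut) to 1 (fully open). In form: [{"xyz": [x, y, z], "angular": [wx, wy, wz], "hand": hand}, ...]. A call has 1 to 12 rows; each row is the pose to reach, as a shift and turn from the pose commanded when the call began, along the tool's axes at that moment; what a row does not reach only later rows make up. A row lasts 1/8 s, in which the tool goes at most 62.5 mm and 10.7 degrees, less where a joint would pass 70% of its speed; a pose out of reach is approached as far as the arm can. A call with a gripper value outside its range is refused whole. The fingers move at their own pace and stop on an object; "grip_force" is the grip in N (left out, the last holds). Time passes only in rows, so rows that repeat a pose let the fingers close. It gives the time, the measured TCP pose, the force, the opening and the grip force at its end, in the units of the state.
- state(): the state, without advancing time (a new reading comes with each control period).
- camera(name): name is "side" or "top"; returns (picture, depth): 400x640x3 uint8, blue, green, red; 400x640 float32, m along the optical axis (not along the pixel's ray), 0 where there is no reading.
- get_calibration(name): a dict with "vfov" (degrees; the focal length in pixels is half the picture's height over the tangent of half this angle, whatever the lens; pixels are square), "cx", "cy" (the principal point, pixels), "view" (4x4, takes a point from world to camera coordinates). Camera axes: x right, y up, looking along -z (the intrinsics and any distortion apply to the point x, -y, -z); pixel columns grow to the right and rows downward; lengths in m; the calibration is good to about 2 mm. A picture is of the moment at which its call begins. get_calibration takes no time and is no camera call.
- sign_off(): hands the job in; it is judged then, once.
The state is a dict: "time_s": time; "qpos": joint angles; "joint_vel": joint speeds; "tau": joint torques, N m; "eef_pos": TCP position; "tool_rot": TCP orientation; "ft_force": force on the tool from outside, world axes, zero at the start; "wrist_torque": the same for the moment, N m; "opening": opening from 0.0 (shut) to 1.0 (fully open); "grasp_force": force on a finger pad.
Only numpy, scipy, OpenCV 4.12 (cv2) and the standard library are available. Lean on these libraries where they do the work, as an engineer would, in place of code of your own. Each camera call takes 0.05 s, during which the arm holds its last target. There are 200 camera calls.

## Working session

There is one attempt and no reset: what is moved stays moved. The work goes in short steps, Python scripts to look and compute and a tool call to move; the robot and the scene stay as the last step left them, time stands still between calls to the robot, and variables do not carry over. Pictures are saved under pics/ and viewed, at most 10 in all, crops included, and the job is handed in when it is done.

Besides the shell and the picture viewer there is one more tool, called after "Request:" in YAML: its name, and indented under it one key for each argument. move_arm: Moves the arm, as the interface text tells. Its arguments: {"type":"object","properties":{"series":{"type":"array","items":{"type":"object","properties":{"xyz":{"type":"array","items":{"type":"number"}},"angular":{"type":"array","items":{"type":"number"}},"hand":{"type":"number"}}}},"grip_force":{"type":"number"}},"required":["series"]}

```bash
mkdir -p pics
cat > h.py <<'E'
import numpy as np, cv2
from bench import *
def shot(n,f):
    p,d=camera(n); np.savez('pics/'+f+'.npz',p=p,d=d); cv2.imwrite('pics/'+f+'.png',p); return p,d
def cal(n):
    c=get_calibration(n); f=200/np.tan(np.radians(c['vfov'])/2); return c,f
def px2w(n,u,v,depth):
    c,f=cal(n); K=np.array([[f,0,c['cx']],[0,f,c['cy']],[0,0,1.]])
    dist=np.array(c.get('dist',c.get('distortion',[0,0,0,0,0])),float)
    q=cv2.undistortPoints(np.array([[[u,v]]],float),K,dist)[0,0]
    pc=np.array([q[0]*depth,-q[1]*depth,-depth,1]); return (np.linalg.inv(np.array(c['view']))@pc)[:3]
E
python3 - <<'E'
from h import *
print(state())
for n in('side','top'):
    print(get_calibration(n)); shot(n,n+'0')
E
```

```text
{'time_s': 0.0, 'qpos': array([ 1.11888879e+00,  3.59486906e-01,  1.51141253e+00,  1.61185622e-06,
        1.27248753e+00, -1.15059841e-01]), 'joint_vel': array([-0.00113127, -0.0005469 ,  0.00133362, -0.00046922,  0.00064431,
        0.00130934]), 'tau': array([-9.41688049e-04, -5.27599525e+01, -2.78620344e+01, -7.51651587e-04,
        1.30419506e-02, -7.12421610e-06]), 'eef_pos': array([0.19801463, 0.56571468, 0.2474719 ]), 'tool_rot': array([ 1.67628874e-01,  9.85849763e-01, -8.61132706e-04, -2.51675815e-04]), 'ft_force': array([0.76102427, 0.58763601, 0.20095533]), 'wrist_torque': array([0.00491789, 0.05005665, 0.04391435]), 'grasp_force': 0.0, 'opening': 0.9991816793341753}
{'vfov': 54.53376415990425, 'cx': 317.5892565253674, 'cy': 201.27911373629314, 'view': array([[ 0.9483756 , -0.316957  ,  0.01104425, -0.55305911],
       [ 0.15586887,  0.49614151,  0.85413611, -0.21600711],
       [-0.27620393, -0.8083204 ,  0.51993223, -0.67530805],
       [ 0.        ,  0.        ,  0.        ,  1.        ]])}
{'vfov': 50.21712711904721, 'cx': 317.5273588293194, 'cy': 193.71311600742277, 'view': array([[ 0.0157362 , -0.99987527, -0.00135042,  0.01075932],
       [ 0.99363526,  0.0154873 ,  0.11157556, -0.62451355],
       [-0.11154073, -0.0030976 ,  0.99375504, -0.87120012],
       [ 0.        ,  0.        ,  0.        ,  1.        ]])}
```

View pics/top0.png

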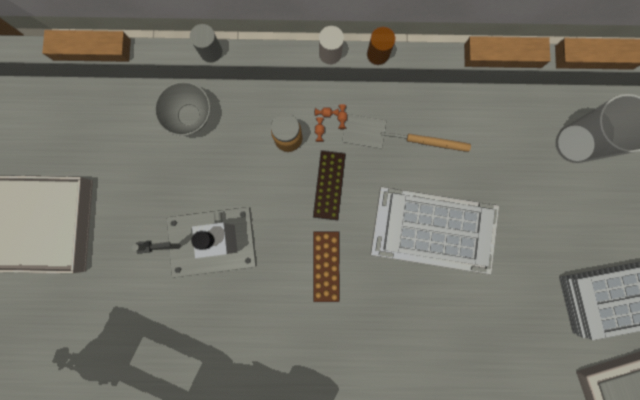

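View pics/side0.png

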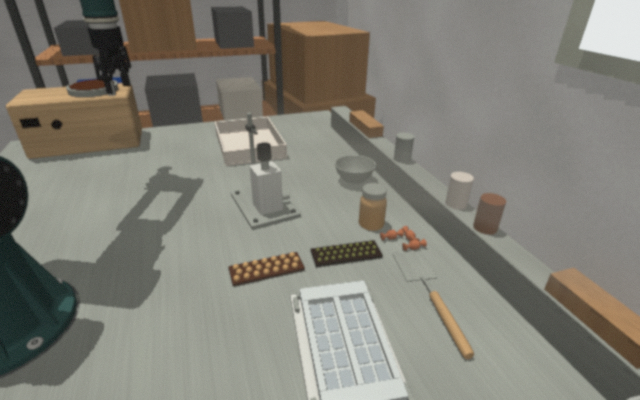

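Run:
```python
from h import *
p=cv2.imread('pics/top0.png')
cv2.imwrite('pics/c1.png',cv2.resize(p[175:285,360:510],None,fx=5,fy=5,interpolation=cv2.INTER_CUBIC))
cv2.imwrite('pics/c2.png',cv2.resize(p[190:290,125:265],None,fx=5,fy=5,interpolation=cv2.INTER_CUBIC))
p=cv2.imread('pics/side0.png')
cv2.imwrite('pics/c3.png',cv2.resize(p[100:235,220:320],None,fx=4.4,fy=4.4,interpolation=cv2.INTER_CUBIC))
d=np.load('pics/top0.npz')['d']
for u,v in[(383,230),(392,230),(400,232),(440,232),(485,238),(492,240),(203,240),(410,300)]:
    z=np.median(d[v-1:v+2,u-1:u+2]); print(u,v,z,px2w('top',u,v,z).round(4))
```

```text
383 230 0.91980404 [ 0.5503 -0.1217  0.0125]
392 230 0.88523316 [ 0.5496 -0.1351  0.0471]
400 232 0.885648 [ 0.5457 -0.1519  0.0462]
440 232 0.902169 [ 0.5475 -0.2396  0.0295]
485 238 0.8935236 [ 0.5362 -0.3315  0.0367]
492 240 0.91820174 [ 0.5326 -0.3563  0.0114]
203 240 0.7483389 [0.5229 0.2196 0.183 ]
410 300 0.91438663 [ 0.402  -0.1811  0.0011]
```

View pics/c1.png

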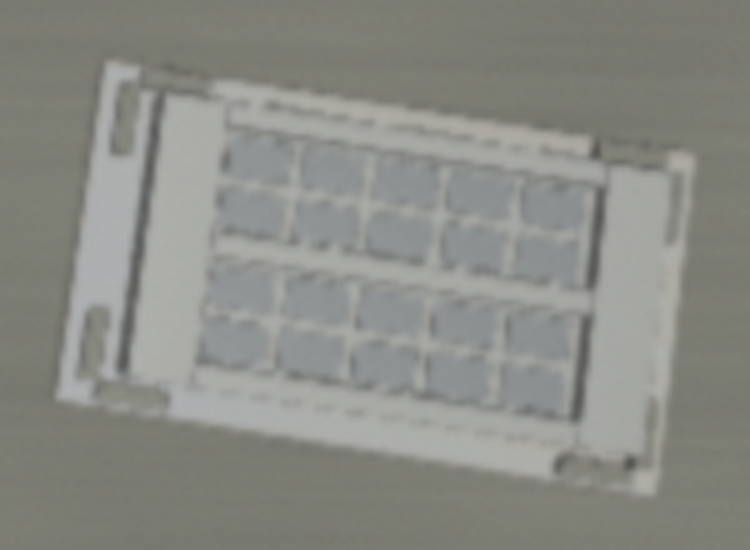

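View pics/c2.png

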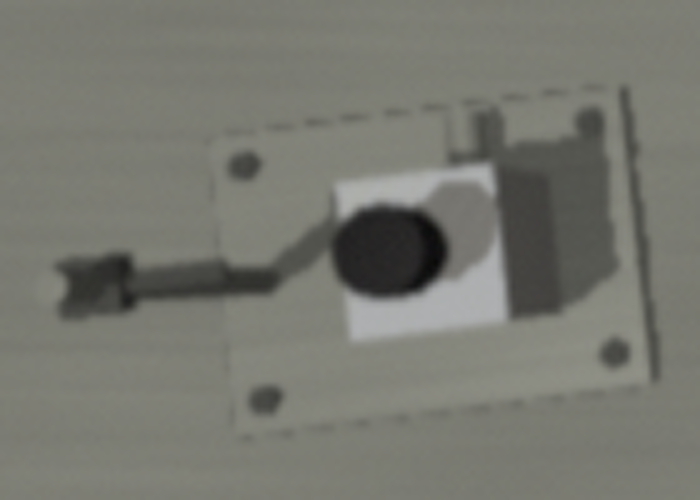

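View pics/c3.png

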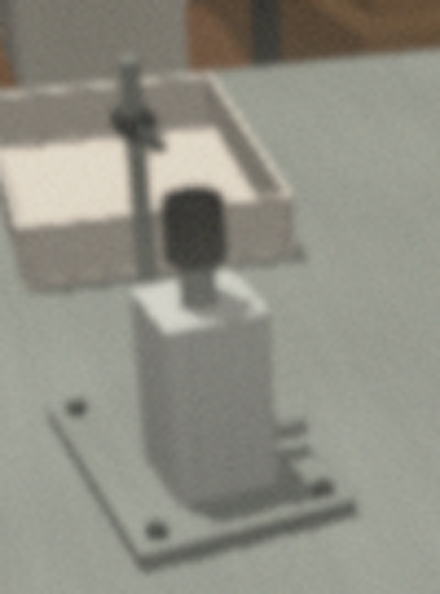

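```bash
cat >> h.py <<'E'
def cloud(n,d):
    c,f=cal(n); v,u=np.mgrid[0:400,0:640]
    pc=np.stack([(u-c['cx'])/f*d,-(v-c['cy'])/f*d,-d,np.ones_like(d)],-1); return (pc@np.linalg.inv(c['view']).T)[...,:3]
def pz(n,u,v,z):
    # pixel ray meets height z
    a,b=px2w(n,u,v,.3),px2w(n,u,v,1.); return a+(b-a)*(z-a[2])/(b[2]-a[2])
def crop(x,y,s,o): return (x+.5)/s-.5+o[0],(y+.5)/s-.5+o[1]
E
python3 - <<'E'
from h import *
np.set_printoptions(suppress=True,linewidth=200)
C=lambda l,s,o,z:np.array([pz('top',*crop(x,y,s,o),z) for x,y in l])
bed=C([(105,62),(57,402),(693,152),(655,495)],5,(360,175),.012); print('bed',bed.round(4),bed.mean(0))
yd=(bed[0]+bed[1]-bed[2]-bed[3])/2; print('ylen',np.linalg.norm(yd),'yaw',np.degrees(np.arctan2(-yd[0],yd[1])))
print('mould end',C([(163,93),(130,385)],5,(360,175),.048))
base=C([(210,137),(625,88),(655,382),(238,435)],5,(125,190),.012);print('base',base,base.mean(0))
blk=C([(335,183),(492,160),(508,322),(352,342)],5,(125,190),.122);print('blk',blk,blk.mean(0))
d=np.load('pics/top0.npz')['d'];X=cloud('top',d)
r=X[200:285,130:270].reshape(-1,3)
b=r[abs(r[:,2]-.122)<.004];print('blk top',cv2.minAreaRect(b[:,:2].astype(np.float32)),b.mean(0))
k=r[(r[:,2]>.175)&(r[:,2]<.19)];k=k[k[:,1]<.245];print('knob top',cv2.minEnclosingCircle(k[:,:2].astype(np.float32)),k.mean(0),len(k))
print('rows');
for v in(244,245,246,247,248):print(v,[f'{u}:{X[v,u,1]*1000:.0f},{X[v,u,2]*1000:.0f}' for u in range(136,184,2)])
d=np.load('pics/side0.npz')['d'];X=cloud('side',d)
for v in range(112,142,1):print(v,[f'{X[v,u,0]*1000:.0f},{X[v,u,1]*1000:.0f},{X[v,u,2]*1000:.0f}' for u in range(246,259,2) ])
E
```

```text
bed [[ 0.6437 -0.1167  0.012 ]
 [ 0.4965 -0.096   0.012 ]
 [ 0.6083 -0.3717  0.012 ]
 [ 0.4613 -0.3509  0.012 ]] [ 0.55245769 -0.23383749  0.012     ]
ylen 0.25740684035881 yaw -7.88731381614484
mould end [[ 0.62631945 -0.13569897  0.048     ]
 [ 0.50497307 -0.12164613  0.048     ]]
base [[0.57102348 0.34654552 0.012     ]
 [0.59509974 0.16753759 0.012     ]
 [0.46934631 0.15049306 0.012     ]
 [0.44422796 0.32758745 0.012     ]] [0.51992437 0.24804091 0.012     ]
blk [[0.54857888 0.25883268 0.122     ]
 [0.5582532  0.19943814 0.122     ]
 [0.49725365 0.19092095 0.122     ]
 [0.48885247 0.24950237 0.122     ]] [0.52323455 0.22467354 0.122     ]
blk top ((0.5190774202346802, 0.2560458481311798), (0.05989210680127144, 0.12393549084663391), 8.064619064331055) [0.52337663 0.21915217 0.12224074]
knob top ((0.523555338382721, 0.2244248390197754), 0.01692444644868374) [0.52342871 0.22384564 0.18275348] 302
rows
244 ['136:317,230', '138:316,225', '140:316,217', '142:315,210', '144:315,202', '146:311,204', '148:309,199', '150:308,194', '152:304,196', '154:301,195', '156:297,196', '158:293,196
[... 4130 characters left out ...]

135 ['554,742,6', '562,746,3', '507,317,173', '511,313,174', '583,739,4', '590,741,2', '596,731,5']
136 ['552,732,6', '560,737,3', '506,312,172', '511,316,170', '581,732,3', '588,729,3', '596,730,2']
137 ['551,727,4', '558,724,4', '506,315,168', '511,313,168', '579,719,4', '586,715,5', '592,711,6']
138 ['550,717,4', '557,717,4', '506,315,165', '511,313,166', '577,706,5', '584,708,4', '592,712,1']
139 ['548,710,3', '556,715,1', '505,313,163', '510,312,163', '576,703,3', '582,697,4', '589,695,4']
140 ['547,706,1', '553,697,4', '505,315,160', '511,315,159', '574,694,3', '581,692,2', '588,691,2']
141 ['545,689,4', '552,690,3', '505,316,157', '511,317,156', '571,677,6', '580,687,1', '586,678,4']
```

```bash
cat >> h.py <<'E'
from scipy.spatial.transform import Rotation as R
def go(p,ydeg):
    "shift & turn in tool axes to TCP p, pointing down with tool y at heading ydeg"
    s=state(); r=R.from_quat(s['tool_rot']); a=np.radians(ydeg)
    y=np.array([np.cos(a),np.sin(a),0]);z=np.array([0,0,-1.]);T=R.from_matrix(np.stack([np.cross(y,z),y,z],1))
    print('mm',(r.inv().apply(np.array(p)-s['eef_pos'])*1000).round(1),'deg',np.degrees((r.inv()*T).as_rotvec()).round(1),'F',s['ft_force'].round(1),'t',s['time_s'],'p',s['eef_pos'].round(4))
E
python3 -c "
from h import *
go([.563,-.151,.20],-8)"
```

```text
mm [-581.3 -555.8   48.4] deg [-0.1  0.1 78.7] F [-0.1 -0.1 -0.5] t 0.1 p [0.198  0.5657 0.2475]
```

Request:
move_arm:
  series:
    - {"xyz":[-0.02,-0.02,-0.01],"angular":[0,0,4],"hand":0}
    - {"xyz":[-0.05,-0.05,-0.02],"angular":[0,0,10],"hand":0}
    - {"xyz":[-0.09,-0.086,-0.02],"angular":[0,0,16],"hand":0}
    - {"xyz":[-0.13,-0.124,-0.02],"angular":[0,0,22],"hand":0}
    - {"xyz":[-0.17,-0.163,-0.02],"angular":[0,0,28],"hand":0}
    - {"xyz":[-0.21,-0.2,-0.02],"angular":[0,0,34],"hand":0}
    - {"xyz":[-0.25,-0.24,-0.02],"angular":[0,0,40],"hand":0}
    - {"xyz":[-0.29,-0.277,-0.02],"angular":[0,0,46],"hand":0}
    - {"xyz":[-0.33,-0.315,-0.02],"angular":[0,0,52],"hand":0}
    - {"xyz":[-0.37,-0.354,-0.02],"angular":[0,0,58],"hand":0}
    - {"xyz":[-0.4,-0.382,-0.02],"angular":[0,0,64],"hand":0}
    - {"xyz":[-0.42,-0.401,-0.02],"angular":[0,0,70],"hand":0}

```text
time_s: 1.6
eef_pos: [0.4627, 0.0471, 0.2681]
tool_rot: [0.705, 0.71, -0.0, -0.0]
ft_force: [0.9, -0.1, 0.6]
opening: 0.002
grasp_force: 0.0
```

```bash
python3 -c "
from h import *
go([.563,-.151,.10],-8)"
```

```text
mm [-198.7   99.   168.1] deg [-0.   0.   8.4] F [ 0.9 -0.1  0.6] t 1.6 p [0.4627 0.0471 0.2681]
```

Request:
move_arm:
  series:
    - {"xyz":[-0.03,0.015,0.01],"angular":[0,0,3],"hand":0}
    - {"xyz":[-0.07,0.035,0.03],"angular":[0,0,6],"hand":0}
    - {"xyz":[-0.11,0.055,0.06],"angular":[0,0,8.4],"hand":0}
    - {"xyz":[-0.15,0.075,0.095],"angular":[0,0,8.4],"hand":0}
    - {"xyz":[-0.18,0.09,0.13],"angular":[0,0,8.4],"hand":0}
    - {"xyz":[-0.195,0.097,0.155],"angular":[0,0,8.4],"hand":0}
    - {"xyz":[-0.1987,0.099,0.168],"angular":[0,0,8.4],"hand":0}
    - {"xyz":[-0.1987,0.099,0.168],"angular":[0,0,8.4],"hand":0}
    - {"xyz":[-0.1987,0.099,0.168],"angular":[0,0,8.4],"hand":0}

```text
time_s: 2.72
eef_pos: [0.5637, -0.1478, 0.1012]
tool_rot: [0.753, 0.658, 0.0, 0.0]
ft_force: [0.1, 0.0, 0.3]
opening: 0.002
grasp_force: 0.0
```

```bash
python3 -c "
from h import *
go([.563,-.151,.065],-8)
p,d=shot('top','top1')
cv2.imwrite('pics/c4.png',cv2.resize(p[150:310,340:530],None,fx=3,fy=3,interpolation=cv2.INTER_CUBIC))"
```

```text
mm [-3.2 -0.3 36.2] deg [0.  0.  0.3] F [0.1 0.  0.3] t 2.725 p [ 0.5637 -0.1478  0.1012]
```

View pics/c4.png

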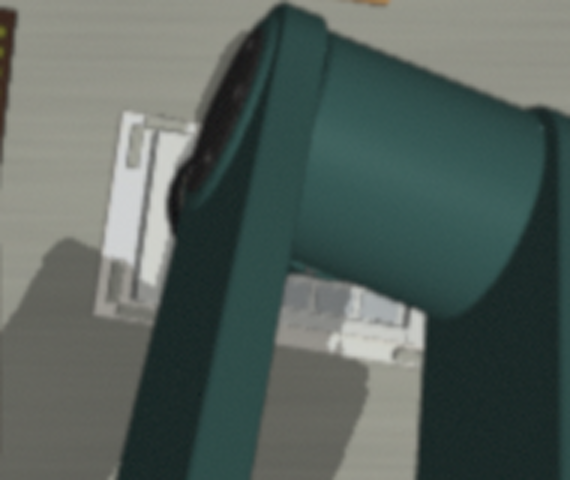

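The picture shows the arm covering the mould's press end; the mould's left edge (crop ~145,200) still looks as before. Descending by force and height.

Request:
move_arm:
  series:
    - {"xyz":[-0.003,0,0.01],"angular":[0,0,0],"hand":0}
    - {"xyz":[-0.003,0,0.022],"angular":[0,0,0],"hand":0}
    - {"xyz":[-0.003,0,0.03],"angular":[0,0,0],"hand":0}
    - {"xyz":[-0.003,0,0.033],"angular":[0,0,0],"hand":0}
    - {"xyz":[-0.003,0,0.036],"angular":[0,0,0],"hand":0}
    - {"xyz":[-0.003,0,0.038],"angular":[0,0,0],"hand":0}
    - {"xyz":[-0.003,0,0.04],"angular":[0,0,0],"hand":0}
    - {"xyz":[-0.003,0,0.042],"angular":[0,0,0],"hand":0}
    - {"xyz":[-0.003,0,0.044],"angular":[0,0,0],"hand":0}
    - {"xyz":[-0.003,0,0.046],"angular":[0,0,0],"hand":0}
    - {"xyz":[-0.003,0,0.046],"angular":[0,0,0],"hand":0}

```text
time_s: 4.15
eef_pos: [0.5633, -0.1517, 0.0541]
tool_rot: [0.753, 0.658, -0.0, 0.0]
ft_force: [1.0, 0.8, 0.2]
opening: 0.003
grasp_force: 0.4
```

Request:
move_arm:
  series:
    - {"xyz":[0,0,0.001],"angular":[0,0,0],"hand":0}
    - {"xyz":[0,0,0.002],"angular":[0,0,0],"hand":0}

```text
time_s: 4.4
eef_pos: [0.5633, -0.1515, 0.0523]
tool_rot: [0.753, 0.658, 0.0, 0.0]
ft_force: [-0.3, 2.3, 4.1]
opening: -0.001
grasp_force: 1.7
```

Request:
move_arm:
  series:
    - {"xyz":[0,0,0.001],"angular":[0,0,0],"hand":0}
    - {"xyz":[0,0,0.001],"angular":[0,0,0],"hand":0}

```text
time_s: 4.65
eef_pos: [0.5633, -0.1516, 0.0513]
tool_rot: [0.753, 0.658, -0.0, 0.0]
ft_force: [-0.3, 0.9, 2.6]
opening: -0.001
grasp_force: 0.9
```

Request:
move_arm:
  series:
    - {"xyz":[0,0,0.001],"angular":[0,0,0],"hand":0}
    - {"xyz":[0,0,0.001],"angular":[0,0,0],"hand":0}

```text
time_s: 4.9
eef_pos: [0.5633, -0.1516, 0.051]
tool_rot: [0.753, 0.658, -0.0, 0.0]
ft_force: [-0.6, 3.0, 9.9]
opening: -0.003
grasp_force: 4.9
```

Request:
move_arm:
  series:
    - {"xyz":[0,0,0.001],"angular":[0,0,0],"hand":0}
    - {"xyz":[0,0,0.002],"angular":[0,0,0],"hand":0}
    - {"xyz":[0,0,0.002],"angular":[0,0,0],"hand":0}

```text
time_s: 5.28
eef_pos: [0.5634, -0.1516, 0.051]
tool_rot: [0.753, 0.658, 0.0, 0.001]
ft_force: [-6.7, 4.0, 26.6]
opening: -0.0
grasp_force: 13.8
```

Request:
move_arm:
  series:
    - {"xyz":[0,0,-0.005],"angular":[0,0,0],"hand":0}
    - {"xyz":[0,0,-0.02],"angular":[0,0,0],"hand":0}
    - {"xyz":[0,0,-0.05],"angular":[0,0,0],"hand":0}
    - {"xyz":[0,0,-0.09],"angular":[0,0,0],"hand":0.3}
    - {"xyz":[0.02,0,-0.13],"angular":[0,0,0],"hand":0.8}
    - {"xyz":[0.05,0,-0.17],"angular":[0,0,-3],"hand":1}
    - {"xyz":[0.09,0,-0.2],"angular":[0,0,-6],"hand":1}
    - {"xyz":[0.13,0,-0.22],"angular":[0,0,-9],"hand":1}
    - {"xyz":[0.17,0,-0.22],"angular":[0,0,-12],"hand":1}
    - {"xyz":[0.2,0,-0.22],"angular":[0,0,-15],"hand":1}
    - {"xyz":[0.22,0,-0.22],"angular":[0,0,-16],"hand":1}
    - {"xyz":[0.22,0,-0.22],"angular":[0,0,-16],"hand":1}

```text
time_s: 6.78
eef_pos: [0.5926, 0.0673, 0.2683]
tool_rot: [0.654, 0.757, -0.0, 0.0]
ft_force: [-0.9, -0.2, 0.9]
opening: 1.003
grasp_force: 0.0
```

```bash
python3 -c "
from h import *
go([.5235,.2242,.27],8)
p,d=shot('side','side1');p,d=shot('top','top2')
cv2.imwrite('pics/c5.png',cv2.resize(p[160:300,350:520],None,fx=4,fy=4,interpolation=cv2.INTER_CUBIC))
X=cloud('top',d)
for u,v in[(383,230),(396,230),(400,232),(440,232),(485,238),(492,240)]:
    print(u,v,np.median(X[v-1:v+2,u-1:u+2].reshape(-1,3),0).round(4))
q=X[200:285,130:270].reshape(-1,3)
k=q[(q[:,2]>.175)&(q[:,2]<.19)];k=k[k[:,1]<.245]
print(len(k),k.mean(0),cv2.minEnclosingCircle(k[:,:2].astype(np.float32)) if len(k) else 0)
"
```

```text
mm [165.3 -45.6  -1.7] deg [-0.   0.   0.4] F [-0.9 -0.2  0.9] t 6.775 p [0.5926 0.0673 0.2683]
383 230 [ 0.5503 -0.1219  0.0122]
396 230 [ 0.55   -0.1453  0.0356]
400 232 [ 0.5463 -0.1565  0.0228]
440 232 [ 0.5476 -0.2403  0.0252]
485 238 [ 0.5362 -0.3313  0.0352]
492 240 [ 0.5326 -0.3555  0.0137]
135 [0.52299979 0.21577325 0.18251002] ((0.5228903293609619, 0.21967850625514984), 0.016106322407722473)
```

View pics/c5.png

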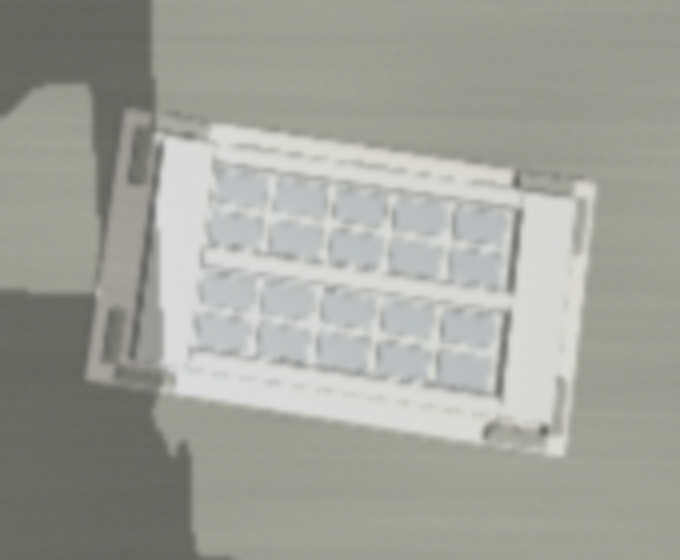

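The mould now looks level (both margins at ~35 mm, crop left margin 180,250 and right margin 545,300). Moving over the knob.

Request:
move_arm:
  series:
    - {"xyz":[0.02,-0.006,0],"angular":[0,0,0.4],"hand":1}
    - {"xyz":[0.055,-0.015,0],"angular":[0,0,0.4],"hand":1}
    - {"xyz":[0.09,-0.025,0],"angular":[0,0,0.4],"hand":1}
    - {"xyz":[0.125,-0.035,0],"angular":[0,0,0.4],"hand":1}
    - {"xyz":[0.15,-0.042,0],"angular":[0,0,0.4],"hand":1}
    - {"xyz":[0.163,-0.0456,0],"angular":[0,0,0.4],"hand":1}
    - {"xyz":[0.1653,-0.0456,0],"angular":[0,0,0.4],"hand":1}
    - {"xyz":[0.1653,-0.0456,0],"angular":[0,0,0.4],"hand":1}
    - {"xyz":[0.1653,-0.0456,0],"angular":[0,0,0.4],"hand":1}

```text
time_s: 8.0
eef_pos: [0.5241, 0.2227, 0.2682]
tool_rot: [0.657, 0.754, -0.0, 0.0]
ft_force: [-0.4, 0.0, -0.2]
opening: 1.0
grasp_force: 0.0
```

```bash
python3 -c "
from h import *
go([.5234,.2243,.166],8)
p,d=shot('side','side2')
cv2.imwrite('pics/c6.png',cv2.resize(p[60:260,180:340],None,fx=3,fy=3,interpolation=cv2.INTER_CUBIC))
"
```

```text
mm [  1.8  -0.5 102.2] deg [-0.   0.  -0.2] F [-0.4  0.  -0.2] t 8.0 p [0.5241 0.2227 0.2682]
```

View pics/c6.png

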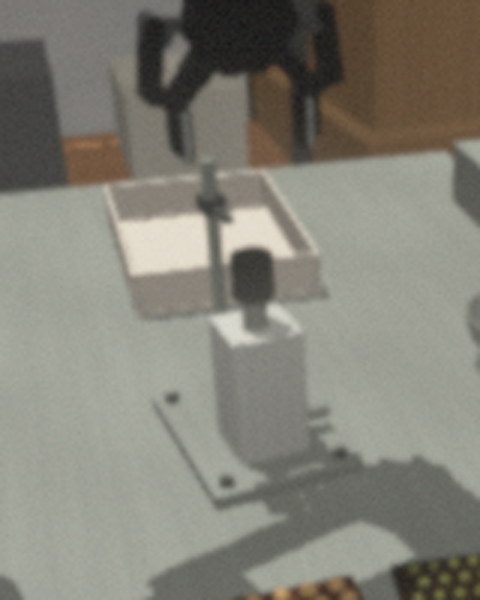

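Open fingers (185,150) and (303,155) stand either side of the knob (253,275), pointer clear. Descending.

Request:
move_arm:
  series:
    - {"xyz":[0.001,0,0.01],"angular":[0,0,0],"hand":1}
    - {"xyz":[0.0015,0,0.03],"angular":[0,0,0],"hand":1}
    - {"xyz":[0.0015,0,0.05],"angular":[0,0,0],"hand":1}
    - {"xyz":[0.0015,0,0.07],"angular":[0,0,0],"hand":1}
    - {"xyz":[0.0015,0,0.085],"angular":[0,0,0],"hand":1}
    - {"xyz":[0.0015,0,0.095],"angular":[0,0,0],"hand":1}
    - {"xyz":[0.0015,0,0.102],"angular":[0,0,0],"hand":1}
    - {"xyz":[0.0015,0,0.102],"angular":[0,0,0],"hand":1}
    - {"xyz":[0.0015,0,0.102],"angular":[0,0,0],"hand":1}

```text
time_s: 9.18
eef_pos: [0.5239, 0.2252, 0.1668]
tool_rot: [0.657, 0.754, 0.0, 0.0]
ft_force: [-0.3, -0.4, -0.9]
opening: 0.996
grasp_force: 0.0
```

```bash
python3 -c "
from h import *
go([.5234,.2243,.166],8)
p,d=shot('side','side3')
cv2.imwrite('pics/c7.png',cv2.resize(p[90:210,210:320],None,fx=5,fy=5,interpolation=cv2.INTER_CUBIC))
"
```

```text
mm [-0.8 -0.6  0.8] deg [ 0.1 -0.  -0.1] F [-0.3 -0.4 -0.9] t 9.175 p [0.5239 0.2252 0.1668]
```

View pics/c7.png

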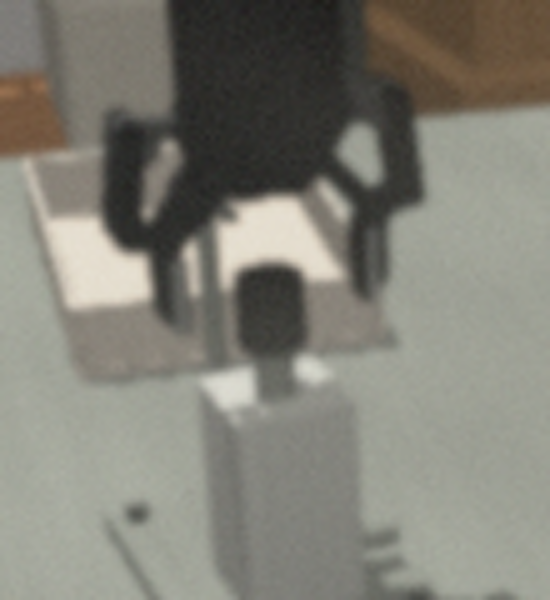

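Knob (271,310) lies midway between the pads (188 and 352). Closing gently.

Request:
move_arm:
  series:
    - {"xyz":[0,0,0],"angular":[0,0,0],"hand":0.8}
    - {"xyz":[0,0,0],"angular":[0,0,0],"hand":0.6}
    - {"xyz":[0,0,0],"angular":[0,0,0],"hand":0.48}
    - {"xyz":[0,0,0],"angular":[0,0,0],"hand":0.43}
    - {"xyz":[0,0,0],"angular":[0,0,0],"hand":0.4}
    - {"xyz":[0,0,0],"angular":[0,0,0],"hand":0.38}
    - {"xyz":[0,0,0],"angular":[0,0,0],"hand":0.35}
    - {"xyz":[0,0,0],"angular":[0,0,0],"hand":0.3}
    - {"xyz":[0,0,0],"angular":[0,0,0],"hand":0.2}
    - {"xyz":[0,0,0],"angular":[0,0,0],"hand":0.2}
  grip_force: 25

```text
time_s: 10.48
eef_pos: [0.5233, 0.225, 0.1664]
tool_rot: [0.657, 0.754, -0.0, -0.0]
ft_force: [-2.8, 0.3, 5.1]
opening: 0.389
grasp_force: 25.1
```

Request:
move_arm:
  series:
    - {"xyz":[0,-0.0004,0],"angular":[0,0,0],"hand":0.2}
    - {"xyz":[0,-0.0004,-0.001],"angular":[0,0,0],"hand":0.2}
    - {"xyz":[0,-0.0004,-0.003],"angular":[0,0,0],"hand":0.2}
    - {"xyz":[0,-0.0004,-0.005],"angular":[0,0,0],"hand":0.2}
    - {"xyz":[0,-0.0004,-0.005],"angular":[0,0,0],"hand":0.2}
  grip_force: 40

```text
time_s: 11.1
eef_pos: [0.5231, 0.225, 0.1713]
tool_rot: [0.657, 0.754, -0.0, 0.0]
ft_force: [0.6, 1.0, -2.1]
opening: 0.385
grasp_force: 40.0
```

Request:
move_arm:
  series:
    - {"xyz":[0,0,-0.003],"angular":[0,0,0],"hand":0.2}
    - {"xyz":[0,0,-0.007],"angular":[0,0,0],"hand":0.2}
    - {"xyz":[0,0,-0.011],"angular":[0,0,0],"hand":0.2}
    - {"xyz":[0,0,-0.015],"angular":[0,0,0],"hand":0.2}
    - {"xyz":[0,0,-0.019],"angular":[0,0,0],"hand":0.2}
    - {"xyz":[0,0,-0.023],"angular":[0,0,0],"hand":0.2}
    - {"xyz":[0,0,-0.027],"angular":[0,0,0],"hand":0.2}
    - {"xyz":[0,0,-0.03],"angular":[0,0,0],"hand":0.2}
    - {"xyz":[0,0,-0.03],"angular":[0,0,0],"hand":0.2}

```text
time_s: 12.22
eef_pos: [0.5231, 0.225, 0.2015]
tool_rot: [0.657, 0.754, 0.0, 0.0]
ft_force: [0.1, 0.0, -2.9]
opening: 0.385
grasp_force: 40.1
```

```bash
cat > m.py <<'E'
from h import *
# pointer height from pre-grasp top frame, relative to knob top (183) and block top (122) in the same frame
d0=np.load('pics/top0.npz')['d'];X=cloud('top',d0)
q=X[200:285,130:270].reshape(-1,3)
p=q[(abs(q[:,2]-.195)<.012)&(q[:,1]>.272)&(q[:,1]<.305)];k=q[(q[:,2]>.172)&(q[:,1]<.25)]
b=X[232:255,192:224].reshape(-1,3);b=b[abs(b[:,2]-.122)<.006]
print('top: pointer top',np.median(p[:,2]),len(p),'knob',np.median(k[:,2]),'block',np.median(b[:,2]))
# side view: apparent heights
d=np.load('pics/side0.npz')['d'];X=cloud('side',d);q=X[100:235,230:300].reshape(-1,3)
b=q[(abs(q[:,2]-.122)<.006)&(abs(q[:,0]-.5234)<.03)];print('side block',np.median(b[:,2]))
E
python3 - <<'E'
exec(open('m.py').read())
s=state();print(s['time_s'],s['ft_force'],s['eef_pos'],s['wrist_torque'])
p,d=shot('side','side4')
cv2.imwrite('pics/c8.png',cv2.resize(p[90:190,210:320],None,fx=6,fy=6,interpolation=cv2.INTER_CUBIC))
E
```

```text
top: pointer top 0.1947750918022616 89 knob 0.18312972968259245 block 0.12224745824438588
side block 0.12075091689727788
12.225 [ 0.06060952  0.02268226 -2.87745927] [0.52310017 0.22501872 0.20154552] [0.03109875 0.01781766 0.01291229]
```

View pics/c8.png

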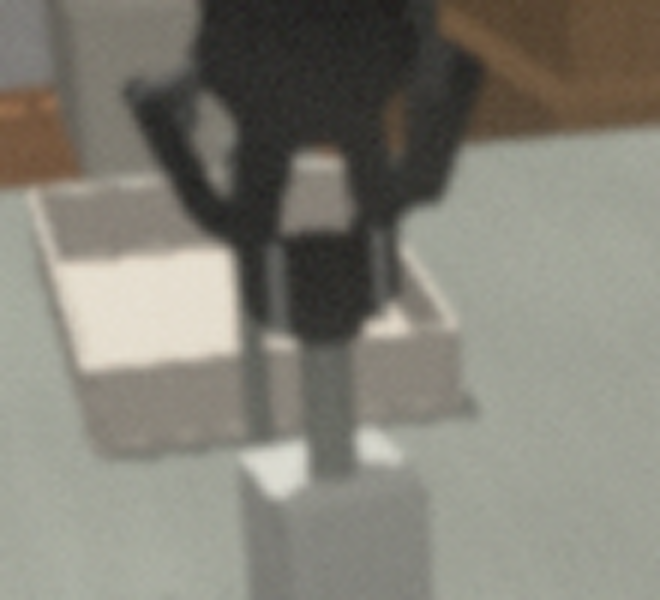

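Request:
move_arm:
  series:
    - {"xyz":[0,0,-0.003],"angular":[0,0,0],"hand":0.2}
    - {"xyz":[0,0,-0.006],"angular":[0,0,0],"hand":0.2}
    - {"xyz":[0,0,-0.009],"angular":[0,0,0],"hand":0.2}
    - {"xyz":[0,0,-0.0105],"angular":[0,0,0],"hand":0.2}
    - {"xyz":[0,0,-0.0105],"angular":[0,0,0],"hand":0.2}
    - {"xyz":[0,0,-0.0105],"angular":[0,0,0],"hand":0.2}

```text
time_s: 13.02
eef_pos: [0.5231, 0.225, 0.2117]
tool_rot: [0.657, 0.754, -0.0, 0.0]
ft_force: [0.2, -0.1, -2.0]
opening: 0.385
grasp_force: 40.1
```

Run:
```python
from h import *
shot('side','side5')
s=state();print(s['time_s'],s['ft_force'].round(1),s['eef_pos'])
c,f=cal('side'); cam=np.linalg.inv(c['view'])[:3,3]
ax=np.array([.5234,.2245]); n=(cam[:2]-ax)/np.linalg.norm(cam[:2]-ax); rim=ax+n*.017
for name,vr in(('side0',(150,172)),('side3',(150,172)),('side4',(138,156)),('side5',(132,152))):
    g=cv2.cvtColor(np.load(f'pics/{name}.npz')['p'],cv2.COLOR_BGR2GRAY).astype(float)
    col=g[vr[0]:vr[1],262:267].mean(1); lo=col.min();i0=col.argmin()
    hi=col[i0:].max(); h=(lo+np.median(col[i0+5:]))/2
    i=i0+np.argmax(col[i0:]>h); v=vr[0]+i-1+(h-col[i-1])/(col[i]-col[i-1])
    a,b=px2w('side',264,v,.3),px2w('side',264,v,1.); t=((rim-a[:2])@n)/((b-a)[:2]@n); print(name,round(v,2),(a+t*(b-a)).round(4),col.round().astype(int))
```

```text
13.075 [ 1.   0.7 -2.5] [0.52302624 0.22498006 0.21170384]
side0 160.61 [0.5186 0.2081 0.149 ] [ 59  59  61  62  62  65  65  65  66  68  74  86  98 104 104 104 105 107
 108 118 140 164]
side3 160.48 [0.5186 0.2081 0.1493] [ 55  58  60  60  64  62  64  63  65  66  74  86  98 103 105 106 107 107
 110 118 130 144]
side4 146.68 [0.5207 0.2077 0.1841] [ 45  47  46  48  49  53  52  53  62  77  92 100 100 100 102 101 103 103]
side5 142.57 [0.5212 0.2076 0.1941] [ 44  45  44  46  46  47  46  48  48  53  61  80  92  99  99 100 100 101
 101 101]
```

Request:
move_arm:
  series:
    - {"xyz":[0,0,-0.0005],"angular":[0,0,0],"hand":0.2}
    - {"xyz":[0,0,-0.0005],"angular":[0,0,0],"hand":0.2}
    - {"xyz":[0,0,-0.0005],"angular":[0,0,0],"hand":0.2}
    - {"xyz":[0,0,-0.0005],"angular":[0,0,0],"hand":0.2}

```text
time_s: 13.58
eef_pos: [0.5231, 0.225, 0.2123]
tool_rot: [0.657, 0.754, -0.0, 0.0]
ft_force: [0.1, -0.3, -3.9]
opening: 0.383
grasp_force: 40.1
```

Run:
```python
from h import *
shot('top','top3')
for n in('top0','top1','top2','top3'):
    X=cloud('top',np.load(f'pics/{n}.npz')['d']); q=X[243:248,152:169].reshape(-1,3); p=q[abs(q[:,2]-.195)<.005]
    b=X[195:280,185:225].reshape(-1,3);b=b[abs(b[:,2]-.122)<.006]
    print(n,len(p),p[:,2].mean() if len(p) else 0,np.median(p[:,2]) if len(p) else 0,len(b),b[:,2].mean())
    m=X[215:255,392:402].reshape(-1,3); print(' mould margins',np.median(X[215:250,394:398,2]),np.median(X[225:250,481:487,2]))
s=state();print(s['time_s'],s['ft_force'].round(1),s['eef_pos'],s['wrist_torque'].round(2))
```

```text
top0 72 0.19479549418851005 0.19482727873870836 651 0.12230026441589367
 mould margins 0.04688491001492123 0.035714861324876945
top1 71 0.1946356321246456 0.19473097630431702 653 0.12226186173121192
 mould margins 0.22149915610582122 0.4886574000567896
top2 0 0 0 536 0.12214795696666857
 mould margins 0.03467300788285638 0.03445398849262976
top3 0 0 0 580 0.12231000127742121
 mould margins 0.03465942001636324 0.03458440234995941
13.625 [ 0.6 -0.1 -2.9] [0.52304616 0.22495017 0.2122592 ] [-0.01  0.04  0.01]
```

```bash
python3 -c "
from bench import *
print(sign_off())"
```

```text
the job is handed in; nothing more can be done
None
```

I pressed the mould down until it lay level in the bed, and the gripper is still holding the plunger with the knob's underside at about 192.7 mm, level with the pointer tip (about 192.6 mm); the job is handed in at 13.6 s, though sign_off gave no verdict.

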